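Index a scale beam four clicks and punch its mark

ROBOT

A 6-joint arm with a two-finger parallel gripper is mounted at the origin on the work surface. World frame = base frame: x ahead of the robot, y to its left, z up, the work surface at z = 0. Lengths are in mm, angles in rad, forces in N, time in s.
With the tool pointing down it reaches from about 400 to 925 mm from the base axis. Payload 12.5 kg.
Tool frame: the origin (TCP) lies at the centre of the arm's flange, where the gripper is bolted on; the fingertips stand 190 mm ahead of it and the grasp point (between the pads) lies 171 mm ahead of it; z points along the fingers, y is the direction in which the jaws open and shut (so a half turn about z gives the same grasp; the last joint's range is limited). The gripper opens to 95 mm and grips with 3 to 60 N. Pads are 20 mm wide; open, the fingers measure 119 mm over their backs; the gripper's body (75 mm by 180 mm) begins 59 mm behind the grasp point.
Start: joints at [-0.106, 0.491, 1.559, -0, 1.092, -0.106], TCP at [625, 0.023, 404.761] pointing down, gripper open.
Joint ranges: [-3.1, 3.1], [-0.84, 2.19], [0.05, 2.79], [-1.13, 4.28], [0.06, 2.93], [-2.69, 2.69]. Speed limits (rad/s): [2.22, 2.22, 2.79, 3.14, 3.14, 3.14].

INTERFACE

Orientations are given as [roll, pitch, yaw] about the fixed x, y, z axes, in that order (R = Rz(yaw) Ry(pitch) Rx(roll)).
In Python, from cell import env, optics gives the robot as it stands.
- The arm moves only by the tool apply_moves, never from a script. Its argument "commands" is a list of rows, each a list of 7 numbers: the turn, a rotation vector about the tool's x, y, z in degrees, then the shift along the tool's x, y, z in m, then the finger opening in m, from 0 to 0.0951. A call has 1 to 5 rows; each row shifts and turns the commanded pose from where the row before left it, along the tool's axes as they then stand; what a row does not reach is not made up. A row lasts 1/12 s, in which the tool goes at most 41.7 mm and 7.16 degrees, less where a joint would pass 70% of its speed; a pose out of reach is approached as far as the arm can. A call with a gripper value outside its range is refused whole. The fingers move at their own pace and stop on an object; the grip force is fixed at half the most. Time passes only in rows, so rows that do not move let the fingers close. It gives the time, the measured TCP pose, the force and the opening at its end, in the units of the state.
- env.state(): the state, without advancing time (a new reading comes with each control period).
- optics.read_camera(name): name is "scene" or "side" or "wrist"; returns a dict with "color" (384x512x3 uint8, red, green, blue), "fx", "fy", "cx", "cy" (pixels), "distortion" ([k1, k2, p1, p2, k3] as OpenCV has them; the pictures are not rectified), "eye" and "rotation" of the camera in the world; the wrist camera has in their place "T_tool_cam" (4x4, takes a point from camera to tool coordinates, whose origin is the TCP and whose axes are the flange's). Camera axes: x right, y up, looking along -z (the intrinsics and any distortion apply to the point x, -y, -z); pixel columns grow to the right and rows downward; lengths in mm; the calibration is good to about 2 mm. A picture is of the moment at which its call begins: read the wrist's pose just before it. There is no depth.
- env.job_done(): hands the job in, once; it reports no verdict.
The state is a dict: "t": time; "joints": joint angles; "qvel": joint speeds; "tau": joint torques, N m; "eef_pos": TCP position; "tcp_rot": TCP orientation; "ft_force": force on the tool from outside, world axes, zero at the start; "moment": the same for the moment, N m; "opening": opening from 0.0 (shut) to 1.0 (fully open).
Only numpy, scipy, OpenCV 4.12 (cv2) and the standard library are available. Lean on these libraries where they do the work, as an engineer would, in place of code of your own. Each camera call takes 0.05 s, during which the arm holds its last target. There are 200 camera calls.

TASK

The wooden scale beam in the marking jig must be moved on to its next mark. With a fingertip against one of its lobes, push the black click-stop star dial round clockwise (seen from above) by exactly four clicks, not going past the fourth and not lifting the dial; then press the jig's round punch head fully down and let it spring back up. Leave the weights and the other things on the bench where they stand.

Things in the scene. Friction and masses are not known exactly. Their poses are not given: they have to be found in the camera images.
- jig: Marking jig, fixed to the bench. Dark steel plate 225 x 370 mm (x, y), 14 mm thick; origin on the underside, the plate's centre at x +22, y +10 mm. A wooden beam, 12 mm diameter, 470 mm long, lies along the jig's y at x = 95 mm, axis 36 mm up. The dial sits near x = 0, y = 70 to 100 mm; the grey punch frame, 80 mm tall, straddles the beam at x = 95, y = -100 mm.
- dial_head: Fixed foot of the dial, bolted on the jig plate at any yaw; origin on the dial's axis at the plate's top face, 14 mm above the bench, z up. A steel boss 34 mm in radius and 20 mm high under the dial, and a flat aluminium scale ring of 79 mm radius with 12 ticks, one per click position; the long tick lies along its +x.
- dial_hub (a point): Centre of the dial's top, 48 mm above the plate, axis vertical. A black star 26 mm thick: hub 40 mm in radius, four lobes 90 degrees apart, 20 mm wide, round-ended, reaching 68 mm from the axis. At the start the lobe with a white line points along dial_head's +x, the others +y, -x, -y. Between lobes it is free down to the plate. It can be pulled up 8 mm (3.6 N spring), but must not be.
- dial (a joint): Turn of the dial, rad, 0 at the start, growing clockwise from above; a stop 0.06 rad behind the start. Clicks are 0.5236 rad (30 deg) apart: four clicks read 2.094. Between clicks it resists with up to about 0.2 N m (2.5 to 4.5 N on a lobe, most a quarter of the way); past half way it snaps on by itself to the next click and stays. Each click moves the beam 4 mm along the jig's -y.
- punch_top (a point): Centre of the top face of the punch head: a steel disc of 19 mm radius, 10 mm thick, facing up, 108 mm above the bench when up.
- punch (a joint): Downward travel of the punch, m: 0 up, 0.012 fully down on its stop. Its spring takes 3 N to start and 8 N fully down, and lifts it again when let go.
- weight_a: Small brass weight with a knob top, 28 mm diameter, 36 mm tall, loose on the jig plate; origin under its centre. To be left alone.
- weight_b: Larger steel weight with a knob top, 36 mm diameter, 46 mm tall, loose on the jig plate; origin under its centre. To be left alone.
- pan: Loose aluminium scale pan, 200 mm across, 30 mm tall, on the left of the bench; origin under its centre. To be left alone.
- jar: Loose glass jar, 64 mm diameter, 90 mm tall, on the left; origin under its centre. To be left alone.
- hammer: Loose hammer, 240 mm long, lying on the right; origin on its underside. To be left alone.
- mug: Loose white mug, 76 mm diameter, 85 mm tall, on the right; origin under its centre. To be left alone.
- offcut: Loose wood offcut 90 x 50 x 30 mm, beyond the jig; origin under its centre. To be left alone.

How it is judged:
By the outcome, as a careful person would: the job done as asked, in the order asked, and still so for the second after the job is handed in, with the robot touching nothing.
It also fails if it takes over 58 s, if anything falls off the work surface, if the arm or the gripper's body presses on something with over 40 N, if the wrist force passes 120 N, or if a joint passes its speed limit or range.

## Working session

There is one attempt and no reset: what is moved stays moved. The work goes in short steps, Python scripts to look and compute and a tool call to move; the robot and the scene stay as the last step left them, time stands still between calls to the robot, and variables do not carry over. Pictures are saved under pics/ and viewed, about 8 in all and at most 12, crops included, and the job is handed in when it is done.

Besides the shell and the picture viewer there is one more tool, called after "Call:" by a JSON object that holds its "api" and its "payload", one argument or row to a line. apply_moves: Moves the arm, as the interface text tells. Its arguments: {"type":"object","properties":{"commands":{"type":"array","items":{"type":"array","items":{"type":"number"}}}},"required":["commands"]}

```bash
ls; mkdir -p pics; cat > h.py <<'E'
import numpy as np, cv2
from scipy.spatial.transform import Rotation as R
from cell import env, optics
def cam(n):
    s=env.state(); c=optics.read_camera(n)
    if n=="wrist":
        T=np.eye(4); T[:3,:3]=R.from_euler('xyz',s['tcp_rot']).as_matrix() if np.size(s['tcp_rot'])==3 else np.array(s['tcp_rot']); T[:3,3]=s['eef_pos']
        W=T@np.array(c['T_tool_cam']); c['eye']=W[:3,3]; c['rotation']=W[:3,:3]
    c['K']=np.array([[c['fx'],0,c['cx']],[0,c['fy'],c['cy']],[0,0,1.]]); c['D']=np.array(c['distortion'],float)
    c['eye']=np.array(c['eye']); c['rotation']=np.array(c['rotation'])
    return c
def ray(c,uv):
    p=cv2.undistortPoints(np.array(uv,float).reshape(-1,1,2),c['K'],c['D']).reshape(-1,2)
    d=np.c_[p[:,0],-p[:,1],-np.ones(len(p))]
    return d@c['rotation'].T
def onplane(c,uv,z):
    d=ray(c,uv); return c['eye']+d*((z-c['eye'][2])/d[:,2])[:,None]
def proj(c,P):
    q=(np.atleast_2d(P)-c['eye'])@c['rotation']; q=q*[1,-1,-1]
    return cv2.projectPoints(q,np.zeros(3),np.zeros(3),c['K'],c['D'])[0].reshape(-1,2)
def save(c,f,s=1.5): cv2.imwrite(f,cv2.resize(c['color'][:,:,::-1],None,fx=s,fy=s,interpolation=cv2.INTER_CUBIC))
E
python3 - <<'E'
from h import *
print(env.state())
for n in ("scene","side","wrist"):
    c=cam(n); save(c,f"pics/{n}0.png"); print(n,c['eye'],c['rotation'].round(3).tolist(),c['fx'],c['D'])
    np.save(f"pics/{n}0.npy",c,allow_pickle=True)
E
```

```text
pics
{'t': 0.0, 'joints': array([-1.05598970e-01,  4.91571968e-01,  1.55941520e+00,  1.36655206e-05,
        1.09167989e+00, -1.05606995e-01]), 'qvel': array([-1.73405995e-04, -8.02819328e-05, -1.30985477e-03, -6.35754182e-04,
       -2.15449009e-04,  2.67267880e-05]), 'tau': array([-9.52334158e-04, -6.12640929e+01, -2.58175153e+01,  6.92750537e-02,
        4.83079045e-02, -1.38641695e-05]), 'eef_pos': array([6.24981843e+02, 2.62883089e-02, 4.04165717e+02]), 'tcp_rot': array([-3.14052551e+00, -1.25307065e-04,  1.57079798e+00]), 'ft_force': array([ 0.17820544,  0.41915119, -0.55640088]), 'moment': array([-0.03099018,  0.02438601,  0.03683938]), 'opening': 0.9999472821854867}
scene [ 1150.3980415  -1028.32913581   998.54360478] [0.932, 0.011, 0.51] 477.2413678265487 [0.02826644 0.         0.         0.         0.        ]
side [-166.34469539 -826.66057214  744.74000052] [1.044, -0.018, -0.693] 384.12812258366455 [-0.05886656  0.          0.          0.          0.        ]
wrist [624.18465153  67.61949505 384.17859306] [[1.0, 0.0, 0.001], [-0.001, 0.97, 0.244], [-0.001, -0.244, 0.97]] 267.377428609452 [0.0164113 0.        0.        0.        0.       ]
```

```bash
sed -i "s/c\['rotation'\]=np.array(c\['rotation'\])/c['rotation']=np.array(c['rotation']); c['rotation']=c['rotation'] if c['rotation'].size==9 else R.from_euler('xyz',c['rotation']).as_matrix()/" h.py; python3 - <<'E'
from h import *
print(cam("scene")['rotation'])
E
```

```text
[[ 0.87292555 -0.28269246  0.39760025]
 [ 0.48771897  0.52482173 -0.6976334 ]
 [-0.01145355  0.8028992   0.59600477]]
```

View pics/scene0.png

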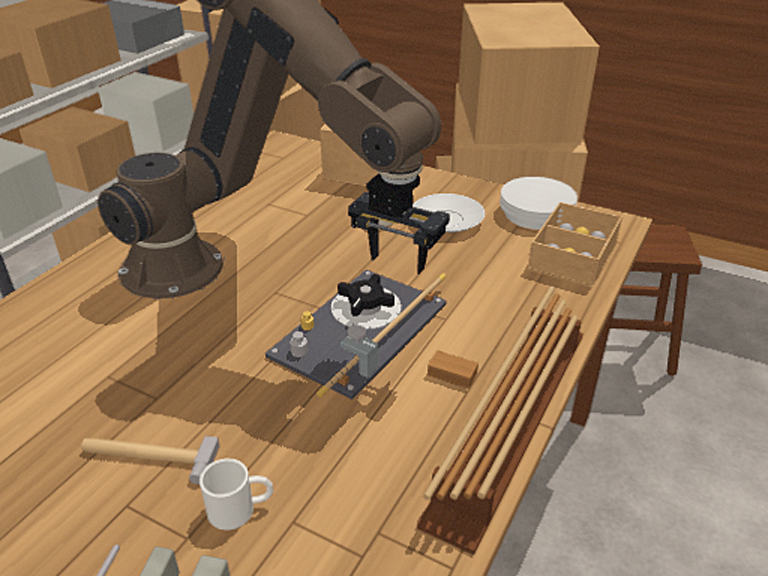

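View pics/wrist0.png

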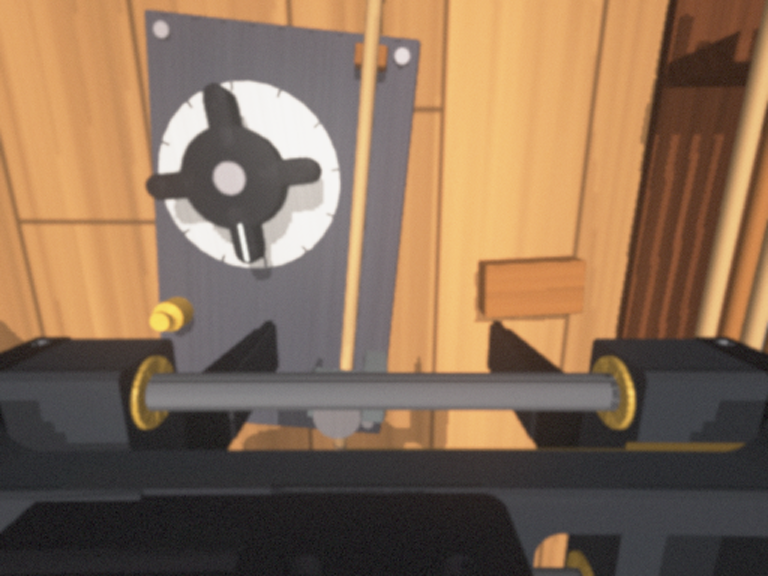

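```bash
python3 - <<'E'
from h import *
w=np.load("pics/wrist0.npy",allow_pickle=True).item(); s=cam("scene")
hs=cv2.cvtColor(w['color'],cv2.COLOR_RGB2HSV)
def comps(m,c,z,lo=8,n=''):
    k,l,st,ce=cv2.connectedComponentsWithStats(m.astype(np.uint8))
    for i in range(1,k):
        if st[i,4]>lo: print(n,st[i],ce[i].round(1),onplane(c,ce[i],z)[0].round(1))
m=(hs[:,:,1]<60)&(hs[:,:,2]>150); m[:,250:]=0; m[190:]=0
comps(m,w,62,n='bright')
p=np.argwhere(m)[:,::-1]; p=p[(p[:,0]>100)&(p[:,1]>48)]
h=cv2.convexHull(p.astype(np.int32))[:,0]
P=onplane(w,h,15)[:,:2]
from scipy.optimize import least_squares
f=least_squares(lambda x:np.hypot(*(P-x[:2]).T)-x[2],[550,150,79],loss='soft_l1',f_scale=1); print('ring',f.x,np.round(f.fun,1))
dk=(hs[:,:,2]<45); dk[200:]=0;dk[:,250:]=0; comps(dk,w,60,50,'dark')
for z,uv in((14,[(161,29),(402,55)]),(15,[(185,90)])):print(onplane(w,np.array(uv)/1.5,z))
print('hubcap',onplane(w,[230/1.5,178/1.5],62),'line',onplane(w,np.array([[240,225],[250,260]])/1.5,62))
cv2.imwrite("pics/a.png",cv2.resize(s['color'][170:270,165:305,::-1],None,fx=5.5,fy=5.5,interpolation=cv2.INTER_CUBIC))
E
```

```text
bright [102  13  11  13 104] [106.9  19. ] [467.7 176.6  62. ]
bright [ 147   53   81  125 4426] [194.6 110.9] [554.8  84.4  62. ]
bright [ 105   61   34   55 1012] [120.7  88.6] [473.2 108.1  62. ]
bright [142 108  22  22 377] [152.5 118.4] [505.6  76.   62. ]
bright [ 110  133   66   46 1154] [139.1 156.3] [485.5  32.3  62. ]
ring [507.78450115  75.50543819  81.26830972] [27.8 12.2 37.8 -1.3 -0.6 -0.7 -0.9 -0.5 -0.1 -0.  -0.   0.2  0.4  0.5
  0.1  0.7  0.6  0.5  0.4  0.6  0.2  0.2  0.2  0.  -0.1 -1.1 -0.8 -0.7
 -0.7 -1.  -1.1]
[[444.93625328 192.54288183  14.        ]
 [640.41093827 174.45522029  14.        ]]
[[458.87136933 147.57098422  15.        ]]
hubcap [[506.60876725  75.72479064  62.        ]] line [[511.07841157  39.85087838  62.        ]
 [516.67920772  11.72946275  62.        ]]
```

View pics/a.png

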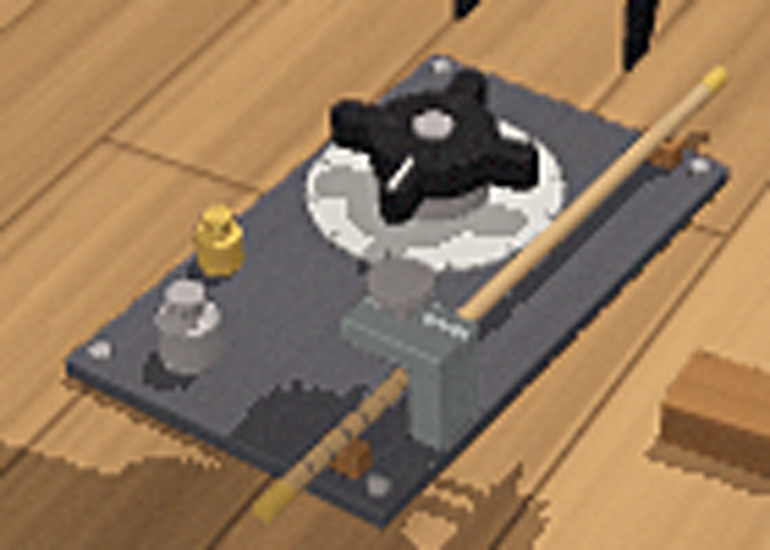

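```bash
python3 - <<'E'
from h import *
w=np.load("pics/wrist0.npy",allow_pickle=True).item(); s=np.load("pics/scene0.npy",allow_pickle=True).item()
s['rotation']=R.from_euler('xyz',s['rotation']).as_matrix() if s['rotation'].size==3 else s['rotation']
C=np.array([506.6,75.7])
P=onplane(w,np.array([[212,92],[155,186],[313,168],[248,250],[240,225],[236,195]])/1.5,62)[:,:2]
for p in P: d=p-C; print(p.round(1),np.hypot(*d).round(1),np.degrees(np.arctan2(d[1],d[0])).round(1))
f=lambda u,v:[165+u/5.5,170+v/5.5]
print('scene hubcap',onplane(s,[f(433,123)],62))
print('scene line',onplane(s,[f(393,187),f(410,161)],62))
print('punch',onplane(s,[f(404,280)],108), 'jig pred z=108:')
print('bolts',onplane(s,[f(440,65),f(699,165),f(376,485),f(99,350)],16))
print('weights knob', onplane(s,[f(218,213)],50),onplane(s,[f(186,290)],60))
print('punch wrist', onplane(w,np.array([[335,418]])/1.5,108))
E
```

```text
[499.4 136.2] 60.9 96.8
[448.3  69.6] 58.6 -174.0
[570.9  83.2] 64.7 6.7
[515.7  19.9] 56.6 -80.7
[511.1  39.9] 36.1 -82.9
[510.  63.] 13.2 -74.8
scene hubcap [[508.55657448  79.29841513  62.        ]]
scene line [[519.13273116  12.99774919  62.        ]
 [515.30986352  39.62749356  62.        ]]
punch [[ 596.00550134 -105.42897818  108.        ]] jig pred z=108:
bolts [[ 449.48840643  191.75723109   16.        ]
 [ 643.74033555  173.44805097   16.        ]
 [ 611.19348029 -165.63392343   16.        ]
 [ 417.32952736 -146.43760633   16.        ]]
weights knob [[433.35422594 -43.89553249  50.        ]] [[ 463.41010976 -121.11711618   60.        ]]
punch wrist [[ 587.56708649 -103.56352038  108.        ]]
```

Call:
{"api": "apply_moves", "payload": {
  "commands": [
    [0,0,-1.4,0.022,-0.026,0,0],
    [0,0,-1.4,0.022,-0.026,0,0],
    [0,0,-1.4,0.022,-0.026,0,0],
    [0,0,-1.4,0.022,-0.026,0,0],
    [0,0,-1.4,0.022,-0.026,0,0]
  ]
}}

```text
t: 0.67
eef_pos: [488.5, 104.2, 404.6]
tcp_rot: [3.142, -0.0, 1.694]
ft_force: [0.7, -0.1, -0.4]
opening: 0.704
```

Call:
{"api": "apply_moves", "payload": {
  "commands": [
    [0,0,0,0.005,-0.026,0,0],
    [0,0,0,0,0,0,0],
    [0,0,0,0,0,0,0]
  ]
}}

```text
t: 0.92
eef_pos: [462.9, 105.6, 405.3]
tcp_rot: [3.141, 0.0, 1.694]
ft_force: [0.8, -0.1, 0.8]
opening: 0.5
```

Call:
{"api": "apply_moves", "payload": {
  "commands": [
    [0,0,0,0.012,0.0045,0.02,0],
    [0,0,0,0.012,0.0045,0.02,0],
    [0,0,0,0,0,0,0],
    [0,0,0,0,0,0,0],
    [0,0,0,0,0,0,0]
  ]
}}

```text
t: 1.33
eef_pos: [470.2, 129.7, 365.2]
tcp_rot: [3.141, 0.0, 1.693]
ft_force: [-0.5, 1.2, 0.9]
opening: 0.147
```

Call:
{"api": "apply_moves", "payload": {
  "commands": [
    [0,0,0,0,0,0.01,0],
    [0,0,0,0,0,0.01,0],
    [0,0,0,0,0,0,0]
  ]
}}

```text
t: 1.58
eef_pos: [469.6, 129.5, 344.5]
tcp_rot: [-3.141, 0.0, 1.692]
ft_force: [0.8, -0.1, -0.2]
opening: 0.012
```

```bash
python3 - <<'E'
from h import *
print(env.state()['eef_pos'],env.state()['opening'])
c=cam("wrist"); save(c,"pics/w1.png"); np.save("pics/w1.npy",c)
E
```

```text
[469.63431227 129.53905561 344.4923779 ] 0.012127157173210746
```

View pics/w1.png

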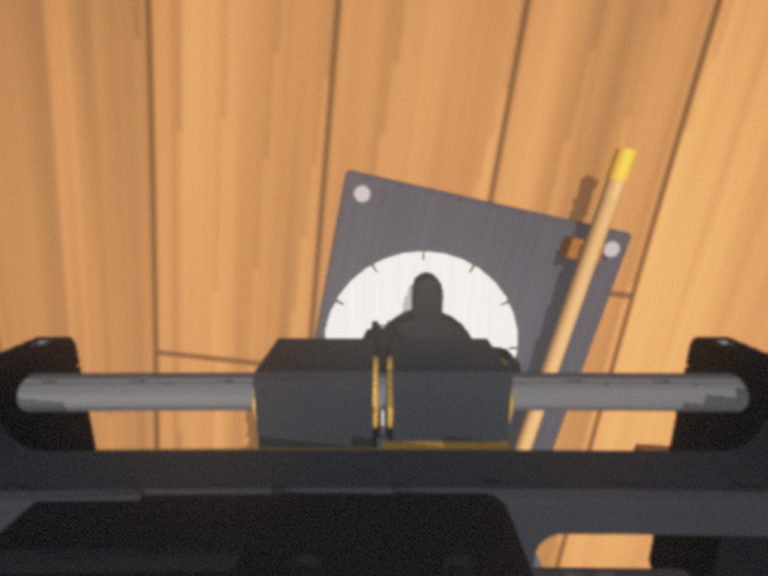

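```bash
python3 - <<'E'
from h import *
c=np.load("pics/w1.npy",allow_pickle=True).item()
print(onplane(c,np.array([[427,274],[427,300],[413,300],[442,300]])/1.5,62).round(1), onplane(c,np.array([[423,253],[327,340],[518,340]])/1.5,15).round(1))
E
```

```text
[[496.9 145.6  62. ]
 [499.6 127.8  62. ]
 [490.2 126.6  62. ]
 [509.7 129.   62. ]] [[497.9 152.5  15. ]
 [430.1  71.8  15. ]
 [585.5  90.8  15. ]]
```

Call:
{"api": "apply_moves", "payload": {
  "commands": [
    [0,0,0,0,-0.001,0.022,0],
    [0,0,0,0,0,0.022,0],
    [0,0,0,0,0,0.022,0],
    [0,0,0,0,0,0.022,0],
    [0,0,0,0,0,0.021,0]
  ]
}}

```text
t: 2.05
eef_pos: [469.0, 129.8, 235.9]
tcp_rot: [3.14, 0.0, 1.693]
ft_force: [0.9, -0.2, -0.3]
opening: 0.005
```

Call:
{"api": "apply_moves", "payload": {
  "commands": [
    [0,0,0,0,0,0,0],
    [0,0,0,0,0,0,0]
  ]
}}

```text
t: 2.22
eef_pos: [468.9, 129.9, 236.2]
tcp_rot: [-3.141, 0.0, 1.693]
ft_force: [0.5, 0.7, -0.4]
opening: 0.005
```

Call:
{"api": "apply_moves", "payload": {
  "commands": [
    [0,0,0,0,0.004,0,0],
    [0,0,0,0,0.003,0,0],
    [0,0,0,0,0.002,0,0],
    [0,0,0,0,0,0,0]
  ]
}}

```text
t: 2.55
eef_pos: [478.0, 131.2, 236.7]
tcp_rot: [3.139, -0.0, 1.693]
ft_force: [0.1, -0.2, -0.7]
opening: 0.003
```

Call:
{"api": "apply_moves", "payload": {
  "commands": [
    [0,0,4,0.0015,0.004,0,0],
    [0,0,4,0.0015,0.004,0,0],
    [0,0,4,0.0015,0.004,0,0],
    [0,0,4,0.0015,0.004,0,0],
    [0,0,4,0.0015,0.004,0,0]
  ]
}}

```text
t: 2.97
eef_pos: [497.2, 138.3, 236.1]
tcp_rot: [-3.141, 0.0, 1.341]
ft_force: [-3.0, -0.5, 1.4]
opening: 0.007
```

Call:
{"api": "apply_moves", "payload": {
  "commands": [
    [0,0,4,0.0015,0.004,0,0],
    [0,0,4,0.0015,0.004,0,0],
    [0,0,4,0.0015,0.004,0,0],
    [0,0,4,0.0015,0.004,0,0],
    [0,0,4,0.0015,0.004,0,0]
  ]
}}

```text
t: 3.38
eef_pos: [518.7, 138.2, 236.2]
tcp_rot: [-3.141, 0.0, 0.992]
ft_force: [-3.5, 1.5, 0.6]
opening: 0.005
```

Call:
{"api": "apply_moves", "payload": {
  "commands": [
    [0,0,4,0.0015,0.004,0,0],
    [0,0,4,0.0015,0.004,0,0],
    [0,0,4,0.0015,0.004,0,0],
    [0,0,4,0.0015,0.004,0,0],
    [0,0,0,0,0,0,0]
  ]
}}

```text
t: 3.8
eef_pos: [535.4, 132.6, 236.2]
tcp_rot: [3.141, -0.001, 0.712]
ft_force: [-0.3, -0.4, 0.4]
opening: 0.002
```

```bash
python3 - <<'E'
from h import *
s=cam("scene"); cv2.imwrite("pics/b.png",cv2.resize(s['color'][150:270,165:325,::-1],None,fx=5,fy=5,interpolation=cv2.INTER_CUBIC))
E
```

```text
(no output)
```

View pics/b.png

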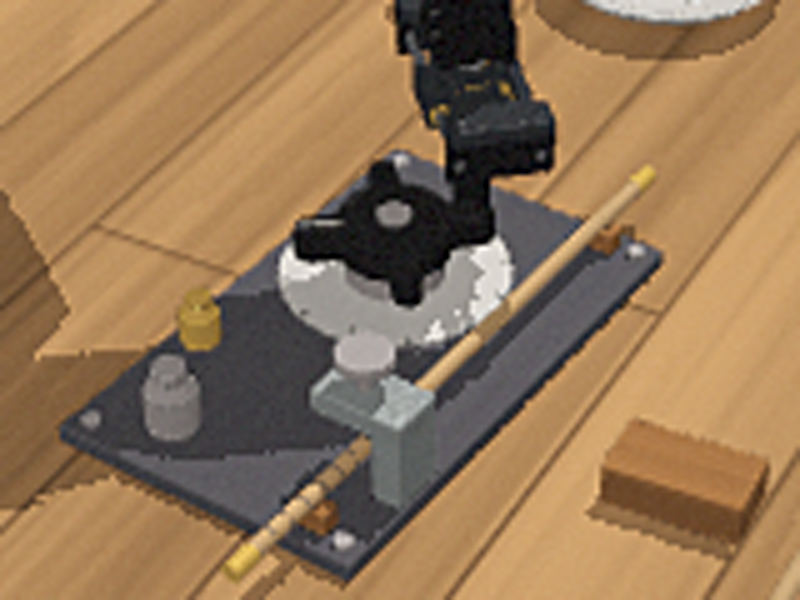

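```bash
python3 - <<'E'
from h import *
s=cam("scene"); P=onplane(s,[[165+u/5,150+v/5] for u,v in((394,213),(305,230),(340,222))],62); print(P)
d=P[1:]-P[0]; print(np.degrees(np.arctan2(d[:,1],d[:,0])))
E
```

```text
[[509.42318922  78.25553109  62.        ]
 [467.13353396  33.98211429  62.        ]
 [482.93100908  52.55877162  62.        ]]
[-133.68718532 -135.8731873 ]
```

Call:
{"api": "apply_moves", "payload": {
  "commands": [
    [0,0,4,0.0015,0.004,0,0],
    [0,0,4,0.0015,0.004,0,0],
    [0,0,4,0.0015,0.004,0,0],
    [0,0,4,0.0015,0.004,0,0],
    [0,0,4,0.0015,0.004,0,0]
  ]
}}

```text
t: 4.32
eef_pos: [551.7, 120.4, 235.9]
tcp_rot: [-3.141, 0.0, 0.366]
ft_force: [-0.7, 3.9, 0.5]
opening: 0.004
```

Call:
{"api": "apply_moves", "payload": {
  "commands": [
    [0,0,4,0.0015,0.004,0,0],
    [0,0,4,0.0015,0.004,0,0],
    [0,0,4,0.0015,0.004,0,0],
    [0,0,0,0,0,0,0]
  ]
}}

```text
t: 4.65
eef_pos: [559.8, 109.7, 235.9]
tcp_rot: [3.142, -0.0, 0.156]
ft_force: [0.1, 0.2, 0.3]
opening: 0.008
```

Call:
{"api": "apply_moves", "payload": {
  "commands": [
    [0,0,2,0.0008,0.002,0,0],
    [0,0,2,0.0008,0.002,0,0],
    [0,0,2,0.0008,0.002,0,0],
    [0,0,2,0.0008,0.002,0,0],
    [0,0,2,0.0008,0.002,0,0]
  ]
}}

```text
t: 5.07
eef_pos: [564.3, 100.5, 235.9]
tcp_rot: [3.142, 0.0, -0.015]
ft_force: [1.0, 0.4, -0.1]
opening: 0.007
```

Call:
{"api": "apply_moves", "payload": {
  "commands": [
    [0,0,2,0.0008,0.002,0,0],
    [0,0,2,0.0008,0.002,0,0],
    [0,0,2,0.0008,0.002,0,0],
    [0,0,0,0,0,0,0]
  ]
}}

```text
t: 5.4
eef_pos: [566.4, 94.4, 235.9]
tcp_rot: [-3.141, 0.0, -0.12]
ft_force: [-0.6, 1.5, 0.3]
opening: 0.003
```

Call:
{"api": "apply_moves", "payload": {
  "commands": [
    [0,0,2,0.0008,0.002,0,0],
    [0,0,2,0.0008,0.002,0,0],
    [0,0,0,0,0,0,0]
  ]
}}

```text
t: 5.65
eef_pos: [567.5, 90.2, 235.8]
tcp_rot: [-3.141, -0.0, -0.19]
ft_force: [-0.5, 2.6, -0.1]
opening: 0.002
```

Call:
{"api": "apply_moves", "payload": {
  "commands": [
    [0,0,2,0.0008,0.002,0,0],
    [0,0,0,0,0,0,0]
  ]
}}

```text
t: 5.82
eef_pos: [568.0, 88.1, 235.8]
tcp_rot: [-3.142, -0.0, -0.225]
ft_force: [0.8, 1.3, 0.2]
opening: 0.007
```

Call:
{"api": "apply_moves", "payload": {
  "commands": [
    [0,0,2,0.0008,0.002,0,0],
    [0,0,0,0,0,0,0]
  ]
}}

```text
t: 5.98
eef_pos: [568.4, 85.8, 235.8]
tcp_rot: [3.141, -0.0, -0.26]
ft_force: [-0.4, 0.2, -0.6]
opening: 0.001
```

Call:
{"api": "apply_moves", "payload": {
  "commands": [
    [0,0,2,0.0008,0.002,0,0],
    [0,0,0,0,0,0,0]
  ]
}}

```text
t: 6.15
eef_pos: [568.6, 83.6, 235.8]
tcp_rot: [3.141, -0.0, -0.295]
ft_force: [0.1, -0.6, 0.1]
opening: 0.003
```

Call:
{"api": "apply_moves", "payload": {
  "commands": [
    [0,0,0,0,-0.005,0,0],
    [0,0,0,0,-0.005,0,0],
    [0,0,0,0,0,0,0]
  ]
}}

```text
t: 6.4
eef_pos: [571.8, 94.2, 235.8]
tcp_rot: [-3.141, -0.0, -0.295]
ft_force: [0.3, 0.3, -0.6]
opening: 0.006
```

```bash
python3 - <<'E'
from h import *
s=cam("scene"); cv2.imwrite("pics/c.png",cv2.resize(s['color'][150:270,165:325,::-1],None,fx=5,fy=5,interpolation=cv2.INTER_CUBIC))
E
```

```text
(no output)
```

View pics/c.png

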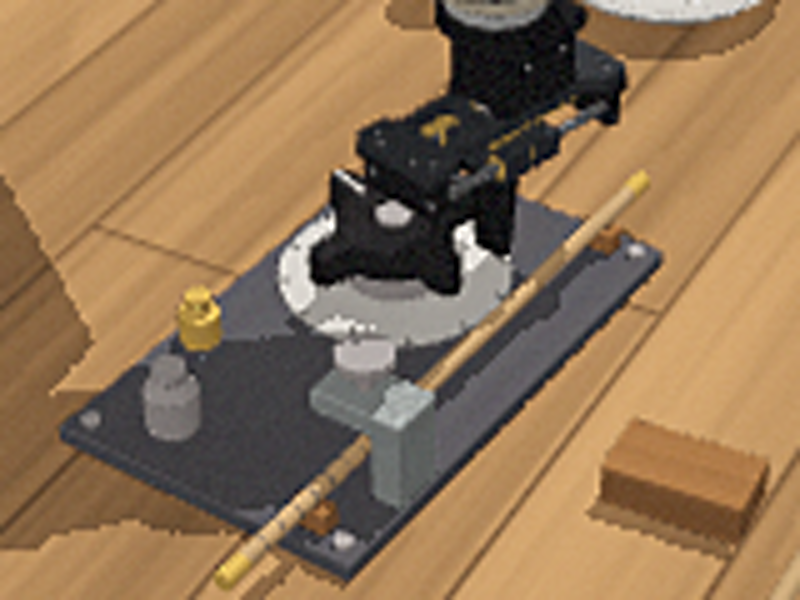

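Call:
{"api": "apply_moves", "payload": {
  "commands": [
    [0,0,0,0,0,-0.032,0],
    [0,0,0,0,0,-0.032,0],
    [0,0,0,0,0,-0.032,0],
    [0,0,0,0,0,0,0]
  ]
}}

```text
t: 6.78
eef_pos: [572.2, 93.5, 337.3]
tcp_rot: [-3.139, -0.008, -0.295]
ft_force: [0.5, -0.3, 0.3]
opening: 0.005
```

Call:
{"api": "apply_moves", "payload": {
  "commands": [
    [0,0,0,0.015,0.036,0,0],
    [0,0,0,0.015,0.036,0,0],
    [0,0,0,0.015,0.036,0,0],
    [0,0,0,0.015,0.036,0,0],
    [0,0,0,0.015,0.036,0,0]
  ]
}}

```text
t: 7.2
eef_pos: [590.6, -102.5, 331.5]
tcp_rot: [3.142, 0.0, -0.295]
ft_force: [0.8, 1.4, -0.3]
opening: 0.008
```

Call:
{"api": "apply_moves", "payload": {
  "commands": [
    [0,0,0,0,0,0,0],
    [0,0,0,0,0,0,0]
  ]
}}

```text
t: 7.37
eef_pos: [590.6, -102.6, 331.2]
tcp_rot: [3.142, 0.0, -0.299]
ft_force: [-0.3, -0.4, -0.2]
opening: 0.003
```

```bash
python3 - <<'E'
from h import *
print(env.state()['eef_pos'])
s=cam("scene"); cv2.imwrite("pics/d.png",cv2.resize(s['color'][150:270,165:325,::-1],None,fx=5,fy=5,interpolation=cv2.INTER_CUBIC))
d=cam("side"); save(d,"pics/side1.png")
b=onplane(s,[(165+270/5.5,170+505/5.5),(165+235/5,150+563/5),(165+228/5,150+575/5)],36); print(b, np.linalg.norm(b[1:]-b[0],axis=1))
P=onplane(s,[[165+u/5,150+v/5] for u,v in((394,213),(340,177),(358,190))],62); v=P[1:]-P[0]; print(np.degrees(np.arctan2(v[:,1],v[:,0])))
E
```

```text
[ 590.58599061 -102.62910729  331.19775342]
[[ 581.31783326 -222.17357241   36.        ]
 [ 577.76444254 -227.6775971    36.        ]
 [ 579.44098925 -237.66347247   36.        ]] [ 6.5514024  15.60319029]
[160.50776413 161.69674904]
```

View pics/d.png

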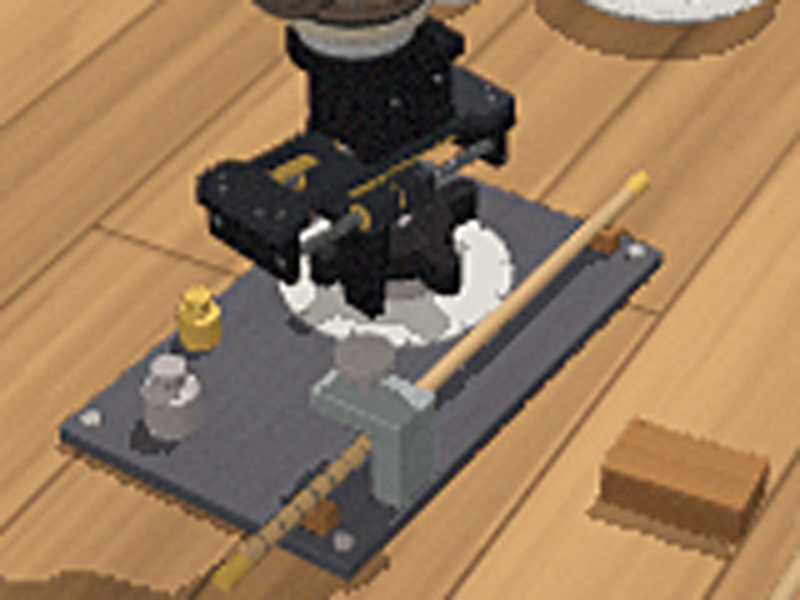

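Call:
{"api": "apply_moves", "payload": {
  "commands": [
    [0,0,0,0,0,0.012,0],
    [0,0,0,0,0,0.012,0],
    [0,0,0,0,0,0.006,0],
    [0,0,0,0,0,0,0]
  ]
}}

```text
t: 7.8
eef_pos: [590.5, -99.5, 300.5]
tcp_rot: [-3.142, 0.002, -0.295]
ft_force: [0.5, -0.1, 0.2]
opening: 0.004
```

Call:
{"api": "apply_moves", "payload": {
  "commands": [
    [0,0,0,0,0,0.002,0],
    [0,0,0,0,0,0.002,0],
    [0,0,0,0,0,0.002,0],
    [0,0,0,0,0,0,0]
  ]
}}

```text
t: 8.13
eef_pos: [590.8, -100.5, 296.1]
tcp_rot: [-3.141, -0.001, -0.297]
ft_force: [1.6, 3.8, 4.0]
opening: 0.007
```

Call:
{"api": "apply_moves", "payload": {
  "commands": [
    [0,0,0,0,0,0.002,0],
    [0,0,0,0,0,0.002,0],
    [0,0,0,0,0,0.002,0],
    [0,0,0,0,0,0,0]
  ]
}}

```text
t: 8.47
eef_pos: [590.9, -100.7, 289.8]
tcp_rot: [-3.141, -0.001, -0.297]
ft_force: [0.7, 4.2, 5.5]
opening: 0.006
```

Call:
{"api": "apply_moves", "payload": {
  "commands": [
    [0,0,0,0,0,0.0015,0],
    [0,0,0,0,0,0.0015,0],
    [0,0,0,0,0,0,0]
  ]
}}

```text
t: 8.72
eef_pos: [590.9, -100.7, 287.0]
tcp_rot: [-3.141, -0.001, -0.297]
ft_force: [-0.4, 4.1, 7.5]
opening: 0.006
```

Call:
{"api": "apply_moves", "payload": {
  "commands": [
    [0,0,0,0,0,0.001,0],
    [0,0,0,0,0,0,0]
  ]
}}

```text
t: 8.88
eef_pos: [590.9, -100.7, 286.4]
tcp_rot: [-3.141, -0.001, -0.297]
ft_force: [-0.3, 3.6, 8.5]
opening: 0.008
```

Call:
{"api": "apply_moves", "payload": {
  "commands": [
    [0,0,0,0,0,0.0005,0],
    [0,0,0,0,0,0,0]
  ]
}}

```text
t: 9.05
eef_pos: [590.8, -100.7, 286.3]
tcp_rot: [-3.141, -0.001, -0.297]
ft_force: [-2.1, 3.8, 13.3]
opening: 0.003
```

Call:
{"api": "apply_moves", "payload": {
  "commands": [
    [0,0,0,0,0,0.0005,0],
    [0,0,0,0,0,0,0]
  ]
}}

```text
t: 9.22
eef_pos: [590.8, -100.6, 286.3]
tcp_rot: [-3.141, -0.002, -0.297]
ft_force: [-3.4, 4.9, 18.7]
opening: 0.004
```

Call:
{"api": "apply_moves", "payload": {
  "commands": [
    [0,0,0,0,0,-0.003,0],
    [0,0,0,0,0,-0.006,0],
    [0,0,0,0,0,-0.01,0],
    [0,0,0,0,0,-0.025,0],
    [0,0,0,0,0,-0.035,0]
  ]
}}

```text
t: 9.63
eef_pos: [590.3, -101.0, 362.5]
tcp_rot: [3.141, 0.005, -0.297]
ft_force: [0.6, 0.0, 1.2]
opening: 0.003
```

Call:
{"api": "apply_moves", "payload": {
  "commands": [
    [0,0,0,0,0,-0.035,0],
    [0,0,0,0,0,-0.035,0],
    [0,0,0,0,0,-0.035,0],
    [0,0,0,0,0,0,0],
    [0,0,0,0,0,0,0]
  ]
}}

```text
t: 10.05
eef_pos: [590.3, -101.0, 470.6]
tcp_rot: [3.141, -0.003, -0.297]
ft_force: [-0.2, -0.3, -0.7]
opening: 0.005
```

```bash
python3 - <<'E'
from h import *
s=cam("scene"); cv2.imwrite("pics/e.png",cv2.resize(s['color'][150:270,165:325,::-1],None,fx=5,fy=5,interpolation=cv2.INTER_CUBIC))
E
```

```text
(no output)
```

View pics/e.png

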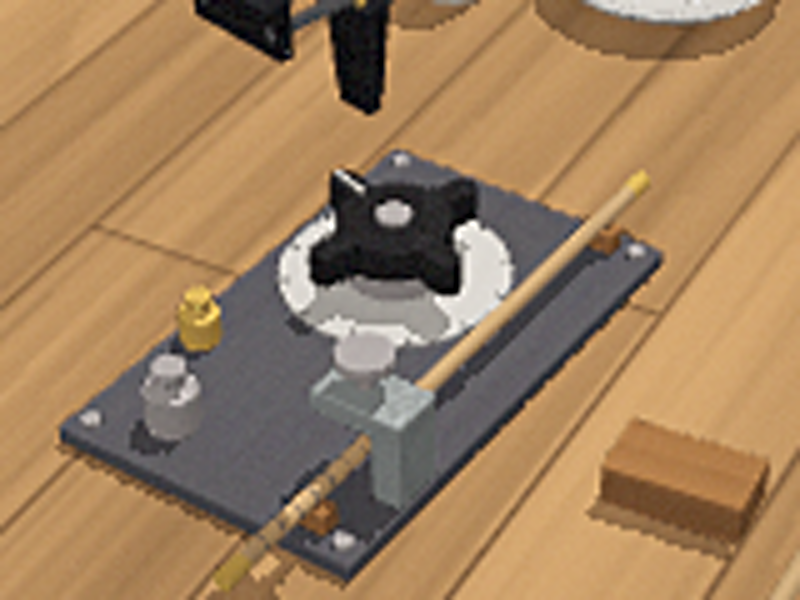

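```bash
python3 -c "
from cell import env
print(env.job_done())"
```

```text
the job is handed in; nothing more can be done
None
```

I turned the dial clockwise with a closed fingertip on one lobe, stopping once the fourth click had snapped in. I then pressed the punch to its stop and let it spring back. The job is handed in, at about 10 s on the robot's clock.

- **Dial:** the white line went from about -81° to about 160°, which is 119° clockwise; four clicks is 120°. The beam moved about 15.6 mm; four clicks should move it 16 mm. A check halfway read about 54° where I expected 60°, which I put down to pixel error.
- **Punch:** the fingertip came to rest about 12 mm down while the force rose to 19 N, so the head was on its stop. In the last picture it is back up.
- **Surroundings:** in the last picture the two weights and the offcut stand where they were, and the arm is clear of everything. I did not look again at the pan, jar, hammer and mug, but the arm never went near them.

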